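# Close the mould box and gauge the gap over the bone

## Robot

A 7-joint arm with a two-finger parallel gripper is mounted at the origin on the work surface. World frame = base frame: x ahead of the robot, y to its left, z up, the work surface at z = 0. Lengths are in m, angles in rad, forces in N, time in s.
With the tool pointing down it reaches from about 0.4 to 0.9 m from the base axis. Payload 5.5 kg.
Tool frame: the origin (TCP) lies midway between the tips of the shut fingers; the grasp point (between the pads) lies 19 mm behind it (manip.grip_depth is the distance from the TCP to the grasp point, in m); z points along the fingers, x is the direction in which the jaws open and shut, and the axes are right-handed (so a half turn about z gives the same grasp; the last joint's range is limited). The gripper opens to 92 mm and grips with 3 to 60 N. Pads are 19 mm wide; open, the fingers measure 130 mm over their backs; the gripper's body (75 mm by 190 mm) begins 47 mm behind the grasp point.
Start: joints at [-1.059, 0.501, -0.427, 1.55, 0.221, 1.138, -0.21], TCP at [0.16, 0.63, 0.227] pointing down, gripper open.
Joint ranges: [-2.88, 2.88], [-0.31, 2.03], [-1.54, 1.56], [0.2, 2.42], [-1.41, 4.55], [0.19, 2.02], [-2.57, 2.57]. Speed limits (rad/s): [2.57, 2.57, 3.14, 3.14, 3.14, 3.14, 3.14].

## Interface

Orientations are given as a unit quaternion [x, y, z, w].
In Python, from bench import manip, effector, viewer gives the robot as it stands. Calls block until the motion is done:
- manip.move_pose(position, orientation): joint-space move of the TCP to a pose.
- manip.servo_line(position, ori=None, vel=0.15): straight line of the TCP; ori=None keeps the orientation; vel is the mean speed in m/s.
- manip.movej(angles): joint-space move.
- effector.open_jaws() and effector.close(f_grip=None): open the fingers fully, or close them until they stop; f_grip is the grip in N (None keeps the last).
- manip.sleep(seconds).
- manip.solve_ik(position, orientation): joint angles nearest the present ones, or None.
- viewer.get_image(name): name is "scene" or "top" or "wrist"; returns the picture (400x640x3 uint8, red, green, blue); there is no depth.
- viewer.get_calibration(name): a dict with "vfov" (degrees; the focal length in pixels is half the picture's height over the tangent of half this angle, whatever the lens; pixels are square), "cx", "cy" (the principal point, pixels), "dist_coeffs" ([k1, k2, p1, p2, k3] as OpenCV has them; the pictures are not rectified), "eye" and "attitude" of the camera in the world. Camera axes: x right, y down, z forward; pixel columns grow to the right and rows downward; lengths in m; the calibration is good to about 2 mm. A picture is of the moment at which its call begins: read the wrist's pose just before it. get_calibration takes no time and is no camera call; for the wrist camera it gives the pose at the moment of the call.
A pose or a line that the arm cannot do raises manip.PlanningError and nothing moves.
- manip.hand_in(): hands the job in, once; it reports no verdict.
Readings, each from a call of its own:
- manip.current_clock(): time.
- manip.current_q(): joint angles.
- manip.current_joint_velocities(): joint speeds.
- manip.current_tau(): joint torques, N m.
- manip.current_tool_pos(): TCP position.
- manip.current_tcp_rot(): TCP orientation.
- manip.current_force(): force on the tool from outside, world axes, zero at the start.
- manip.current_wrist_torque(): the same for the moment, N m.
- manip.current_finger_gap(): finger opening in m.
Only numpy, scipy, OpenCV 4.12 (cv2) and the standard library are available. Lean on these libraries where they do the work, as an engineer would, in place of code of your own. Each camera call takes 0.05 s, during which the arm holds its last target. There are 200 camera calls.

## Task

Close the mould box: lower the lid gently over the two dowels, blue mark to blue mark, until it lies flush on the box, and let go of it. Then lift the digital depth gauge out of its wooden stand and set it upright over the hole ringed in yellow, plunger down the hole onto the bone and foot flat on the lid, pressing down with a light push of 3 to 15 N. Finish while still holding and pressing the gauge there, so that the reading can be taken; leave the tape, the cup and the spatula alone.

Things in the scene. Friction and masses are not known exactly. Their poses are not given: they have to be found in the camera images.
- box: The mould box, fixed to the bench, open on top: pale wood, 200 mm (its x) by 150 mm (its y), 60 mm high, walls 26 mm thick, with a dark fossil bone bedded in white plaster inside; the bone's top under the yellow-ringed hole is 10 mm below the rim. Origin at the centre of its underside, on the bench; z up. The blue match mark is at its +x end, towards +y.
- pin0 (a point): Top of the first steel dowel, diameter 10 mm with a tapered nose; it stands 20 mm above the rim of the box (80 mm above the bench) at x = -87, y = +45 mm of the box.
- pin1 (a point): Top of the second dowel, alike, at x = +87, y = -30 mm of the box. Because of the offset the lid fits one way round only.
- lid: The loose lid: white board 200 mm (its x) by 150 mm (its y), 15 mm thick, about 0.45 kg, lying flat on the bench at the start; origin at the centre of its underside, z up. Its x and y axes point the same way as the box's when it is fitted, and its origin is then 60 mm above the bench, over the centre of the box. The blue match mark is at its +x end, towards +y. It also has a plain 26 mm and a plain 12 mm port towards its -x end.
- lid_grip (a point): Centre of the brown wooden batten that is the lid's handle: 24 mm thick along the lid's x, 100 mm long along the lid's y, 40 mm high, standing on the middle of the lid; the point lies 35 mm above the lid's underside (20 mm above its top face). Axes as the lid's.
- hole0 (a point): Centre of the first dowel hole (diameter 12 mm, through) at the lid's underside, at x = -87, y = +45 mm of the lid; it goes over pin0.
- hole1 (a point): Centre of the second dowel hole, alike, at x = +87, y = -30 mm of the lid; it goes over pin1.
- port (a point): Centre of the gauging hole (diameter 20 mm, through) at the lid's top face, ringed in yellow paint, at x = +55, y = 0 mm of the lid.
- stand: The gauge's stand, fixed: dark wood block 60 mm (x) by 100 mm (y), 45 mm high, with a 16 mm hole for the plunger in the middle and a 5 mm high ledge on each long side of the foot. Origin at the centre of its underside.
- gauge: The digital depth gauge, 0.17 to 0.28 kg, standing upright in its stand. Origin at the centre of the foot's flat underside, z up. Steel foot 24 mm (x) by 76 mm (y), 12 mm high; above it, from 26 to 86 mm, a grey case 24 mm (x) by 46 mm (y) with flat sides; on top a steel cap to 92 mm. The screen is on its +x side.
- gauge_center (a point): Centre of the gauge's grey case, 56 mm above the underside of the foot: the place to grip it, across the 24 mm or the 46 mm. Axes as the gauge's.
- gauge_foot (a point): Centre of the underside of the gauge's foot, where the plunger comes out; z up along the gauge. Axes as the gauge's.
- plunger (a joint): How far the gauge's sprung plunger (diameter 6 mm) is pushed in, m: 0 = it stands out 30 mm below the foot, 0.030 = pushed in flush. Its spring takes under 2 N. It reads about 0.005 when the foot is flat on the closed lid over the yellow-ringed hole, with the plunger on the bone.
- tape: Bystander: roll of cream tape, 90 mm across, 25 mm high, lying flat beyond the box; origin at the centre of its underside.
- cup: Bystander: white plastic mixing cup, 72 mm across, 85 mm high, beyond the box; origin at the centre of its underside.
- spatula: Bystander: spatula lying beyond the box; origin at the underside of its middle.
Mind the look-alikes: they are no part of the job. Leave any orange look-alike of the gauge alone. What is shaped like the stand but red is not meant.

How it is judged:
By the outcome, as a careful person would: the job done as asked, in the order asked, and still so for the second after the job is handed in, while the arm keeps its last pose, push and grip.
It also fails if it takes over 69 s, if anything falls off the work surface, if the arm or the gripper's body presses on something with over 40 N, if the wrist force passes 120 N, or if a joint passes its speed limit or range.

## Working session

There is one attempt and no reset: what is moved stays moved. The work goes in short steps, each a Python script; the robot and the scene stay as the last script left them, time stands still between calls to the robot, and variables do not carry over. Pictures are saved under pics/ and viewed, about 8 in all and at most 12, crops included, and the job is handed in when it is done.

```bash
mkdir -p pics; ls; python3 - <<'E'
from bench import manip, effector, viewer
import cv2
for n in ["scene","top","wrist"]:
    c=viewer.get_calibration(n); print(n,c)
    cv2.imwrite(f"pics/{n}0.png",viewer.get_image(n)[:,:,::-1])
print(manip.current_clock(),manip.current_tcp_rot(),manip.current_force(),manip.grip_depth)
E
```

```text
pics
scene {'vfov': 54.43850799739163, 'cx': 313.5100768010906, 'cy': 202.56883495173065, 'dist_coeffs': array([0.0170483, 0.       , 0.       , 0.       , 0.       ]), 'eye': array([ 0.92947279, -0.5239379 ,  0.74844356]), 'attitude': array([ 0.88330745,  0.26367776, -0.11526815, -0.37007464])}
top {'vfov': 46.67703696684895, 'cx': 324.87066963897297, 'cy': 195.62715181568942, 'dist_coeffs': array([-0.03270144,  0.        ,  0.        ,  0.        ,  0.        ]), 'eye': array([0.35770781, 0.00550444, 1.42563509]), 'attitude': array([ 0.71061128, -0.6987877 ,  0.05361103, -0.06207424])}
wrist {'vfov': 65.2923381730333, 'cx': 326.3397452477247, 'cy': 201.38321069750214, 'dist_coeffs': array([-0.06180051,  0.        ,  0.        ,  0.        ,  0.        ]), 'eye': array([0.08289553, 0.64946339, 0.38448803]), 'attitude': array([0.78012859, 0.60762407, 0.09079197, 0.11810668])}
0.15 [ 7.89373918e-01  6.13912280e-01 -5.96069143e-04  4.18637852e-04] [-0.29587113  0.00062993 -0.36251747] 0.0188
```

View pics/top0.png

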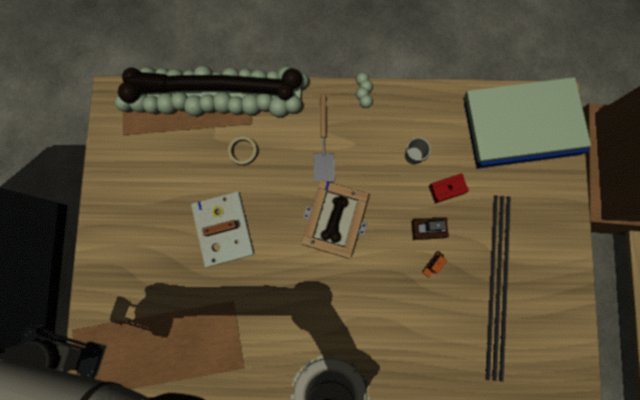

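View pics/scene0.png

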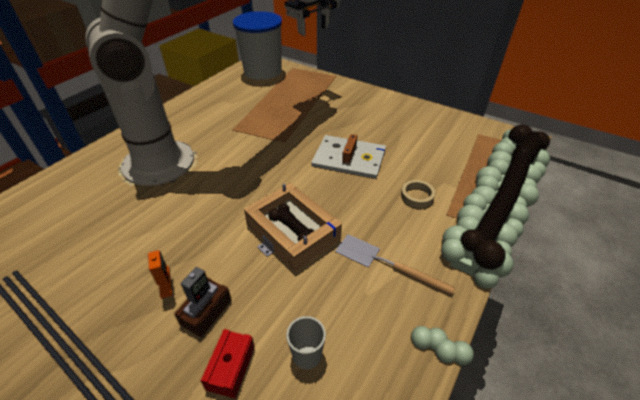

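The top view shows the lid at about (222,229), the box at (336,219), the gauge in its dark stand at (430,228), and look-alikes in red at (449,187) and orange at (434,264). The scene view shows the gauge upright at (195,285).

```bash
cat > h.py <<'E'
from bench import manip, effector, viewer
import numpy as np, cv2
from scipy.spatial.transform import Rotation as R
def cam(n):
    c=viewer.get_calibration(n); f=200/np.tan(np.radians(c["vfov"]/2))
    K=np.array([[f,0,c["cx"]],[0,f,c["cy"]],[0,0,1]])
    return dict(K=K,d=c["dist_coeffs"],e=np.array(c["eye"]),R=R.from_quat(c["attitude"]).as_matrix())
def ray(c,px):
    u=cv2.undistortPoints(np.array(px,float).reshape(-1,1,2),c["K"],c["d"]).reshape(-1,2)
    return np.c_[u,np.ones(len(u))]@c["R"].T
def onplane(c,px,z):
    r=ray(c,px); return c["e"]+r*((z-c["e"][2])/r[:,2])[:,None]
def proj(c,P):
    rv=cv2.Rodrigues(c["R"].T)[0]; return cv2.projectPoints(np.array(P,float).reshape(-1,3),rv,-c["R"].T@c["e"],c["K"],c["d"])[0].reshape(-1,2)
def down(yaw):  # tool z down, tool x (jaw direction) at world angle yaw
    c,s=np.cos(yaw),np.sin(yaw)
    return R.from_matrix(np.array([[c,s,0],[s,-c,0],[0,0,-1]])).as_quat()
def grab(n,f):
    c=cam(n); im=viewer.get_image(n)[:,:,::-1].copy(); cv2.imwrite(f"pics/{f}.png",im); 
    np.save(f"pics/{f}.npy",c,allow_pickle=True); return c,im
def load(f): return np.load(f"pics/{f}.npy",allow_pickle=True).item(),cv2.imread(f"pics/{f}.png")
E
python3 - <<'E'
from h import *
c=cam("top")
for n,p,z in [("lid",(222,229),.015),("lidY",(218,211),.015),("lid26",(215,247),.015),("box",(336,219),.06),("boxblue",(328,186),.06),("gauge",(430,228),.1),("stand",(430,228),.045)]:
    print(n,onplane(c,p,z).round(3))
w=cam("wrist"); T=R.from_quat(manip.current_tcp_rot()).as_matrix()
print("cam off tool",T.T@(w["e"]-manip.current_tool_pos()),"R",(T.T@w["R"]).round(3))
for yaw in np.radians([0,45,90,135,180,-45,-90]):
    print(yaw,manip.solve_ik([.5,.25,.25],down(yaw)) is not None)
E
```

```text
lid [[0.482 0.338 0.015]]
lidY [[0.537 0.353 0.015]]
lid26 [[0.427 0.356 0.015]]
box [[ 0.514 -0.01   0.06 ]]
boxblue [[0.613 0.015 0.06 ]]
gauge [[ 0.487 -0.279  0.1  ]]
stand [[ 0.493 -0.291  0.045]]
cam off tool [ 0.00022434 -0.07963543 -0.15870306] R [[ 1.     0.001  0.   ]
 [-0.001  0.956  0.295]
 [ 0.    -0.295  0.956]]
0.0 True
0.7853981633974483 True
1.5707963267948966 True
2.356194490192345 True
3.141592653589793 True
-0.7853981633974483 True
-1.5707963267948966 True
```

```bash
python3 - <<'E'
from h import *
manip.move_pose([.514,-.01,.265],down(-.28)); c1,i1=grab("wrist","box1"); print(manip.current_clock(),manip.current_q().round(2))
manip.move_pose([.482,.338,.22],down(.2)); c2,i2=grab("wrist","lid1"); print(manip.current_clock(),manip.current_q().round(2))
cv2.imwrite("pics/v1.png",np.vstack([i1[40:340],i2[40:340]]))
E
```

```text
2.7917 [-0.21  0.19  0.19  1.86 -0.04  1.1  -0.27]
4.1667 [-0.6   0.37 -0.07  1.73  0.03  1.05 -0.48]
```

View pics/v1.png

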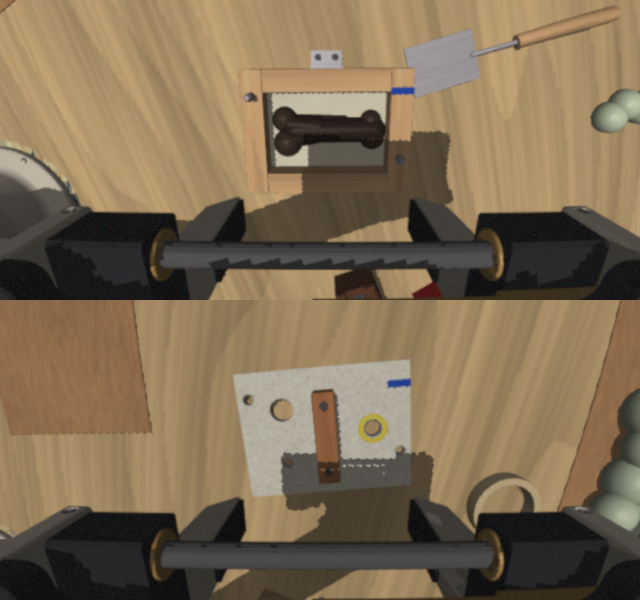

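```bash
cat >> h.py <<'E'
from scipy.optimize import least_squares
from scipy.ndimage import map_coordinates, gaussian_filter
def xf(p,L):  # pose (x,y,yaw) applied to local points
    L=np.atleast_2d(L).astype(float); c,s=np.cos(p[2]),np.sin(p[2]); o=L.copy()
    o[:,0]=p[0]+c*L[:,0]-s*L[:,1]; o[:,1]=p[1]+s*L[:,0]+c*L[:,1]; return o
def fitrect(c,im,p,hx,hy,z,w=.012,ch=None,it=3,sides=(0,1,2,3)):
    g=gaussian_filter(im.astype(float),(0.8,.8,0))
    for k in range(it):
        P=[];S=[]
        t=np.linspace(-.85,.85,40); d=np.arange(-w,w,.0003)
        for s,(nx,ny) in enumerate([(1,0),(-1,0),(0,1),(0,-1)]):
            if s not in sides: continue
            for a in t:
                L=np.array([[nx*(hx+e)+ny*a*hx, ny*(hy+e)+nx*a*hy, z] for e in d])
                px=proj(c,xf(p,L)); v=np.stack([map_coordinates(g[:,:,i],[px[:,1],px[:,0]],order=1) for i in range(3)],1)
                G=np.linalg.norm(v[4:]-v[:-4],axis=1); j=G.argmax()
                if G[j]<6 or j<2 or j>len(G)-3: continue
                P.append(xf(p,L)[j+2]); S.append(s)
        P=np.array(P);S=np.array(S)
        def res(q):
            cc,ss=np.cos(q[2]),np.sin(q[2]); x=cc*(P[:,0]-q[0])+ss*(P[:,1]-q[1]); y=-ss*(P[:,0]-q[0])+cc*(P[:,1]-q[1])
            return np.select([S==0,S==1,S==2,S==3],[x-hx,-x-hx,y-hy,-y-hy])*1000
        p=least_squares(res,p,loss="cauchy",f_scale=.5).x; w=max(w*.6,.004)
    r=res(p); print("fit",p.round(4),"deg",np.degrees(p[2]).round(2),"side med mm",[(int((S==s).sum()),np.median(r[S==s]).round(2),np.abs(r[S==s]).mean().round(2)) for s in sides if (S==s).any()])
    return p
def tile(im,pts,n=20,k=7,marks=()):
    o=[]
    for q in pts:
        x0,y0=np.round(q).astype(int)-n; t=cv2.resize(im[y0:y0+2*n,x0:x0+2*n],None,fx=k,fy=k,interpolation=cv2.INTER_CUBIC)
        for m in marks:
            u=((m-[x0,y0]+.5)*k).astype(int)
            cv2.drawMarker(t,tuple(int(a) for a in u),(0,0,255),cv2.MARKER_CROSS,14,1)
        o.append(t)
    return np.hstack(o)
E
python3 - <<'E'
from h import *
c,im=load("lid1")
a=onplane(c,[(282,150),(372,168),(400,124)],.015); print(a.round(4))
pl=fitrect(c,im,np.array([.482,.338,.2]) ,.1,.075,.015,w=.02)
H=[[-.087,.045,.015],[.087,-.03,.015],[.055,0,.015],[0,0,.055]]
q=proj(c,xf(pl,H)); print(q.round(1)); t1=tile(im,q[:3],n=18,k=7,marks=q)
hsv=cv2.cvtColor(im,cv2.COLOR_BGR2HSV); m=cv2.inRange(hsv,(22,120,60),(34,255,255)); m[:,:345]=0;m[:,395:]=0;m[:140]=0;m[195:]=0
xs=cv2.findNonZero(m); e=cv2.fitEllipse(cv2.convexHull(xs)); print("ring",e[0],"world",onplane(c,e[0],.015)[0].round(4),"pred",xf(pl,[H[2]])[0].round(4))
c,im=load("box1")
pb=fitrect(c,im,np.array([.514,-.01,-.28]),.1,.075,.06,w=.02)
q=proj(c,xf(pb,[[-.087,.045,.08],[.087,-.03,.08],[0.095,.05,.06]])); print(q.round(1)); t2=tile(im,q,n=18,k=7,marks=q)
cv2.imwrite("pics/v2.png",np.vstack([t1,t2]))
np.savez("poses.npz",pl=pl,pb=pb)
E
```

```text
[[0.4275 0.3552 0.015 ]
 [0.5353 0.3551 0.015 ]
 [0.5547 0.411  0.015 ]]
fit [0.4827 0.34   0.2812] deg 16.11 side med mm [(37, np.float64(0.28), np.float64(0.4)), (38, np.float64(0.32), np.float64(0.35)), (40, np.float64(0.31), np.float64(0.25)), (40, np.float64(0.29), np.float64(0.42))]
[[247.7 140. ]
 [399.6 190.2]
 [372.3 167.9]
 [325.9 179.4]]
ring (372.5106506347656, 167.95787048339844) world [0.5358 0.3552 0.015 ] pred [0.5355 0.3552 0.015 ]
fit [ 0.5151 -0.0061 -0.2528] deg -14.48 side med mm [(23, np.float64(0.41), np.float64(1.13)), (20, np.float64(0.22), np.float64(0.64)), (40, np.float64(0.18), np.float64(0.79)), (11, np.float64(0.39), np.float64(0.88))]
[[245.6 138.9]
 [402.2 201. ]
 [408.1 129. ]]
```

View pics/v2.png

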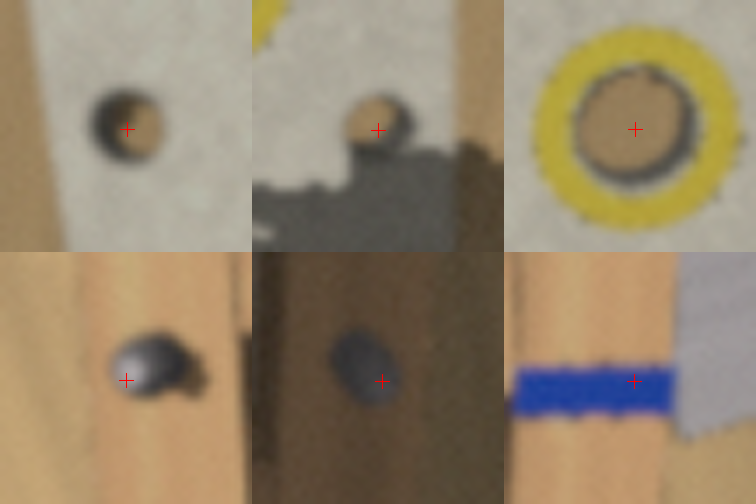

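The lid fit agrees with its holes and ring. The box fit is looser: the pin tops sit 1–2 px off my crosses. So I'll take two looks from directly above each dowel.

```bash
python3 - <<'E'
from h import *
pb=np.load("poses.npz")["pb"]; yaw=np.radians(-19); ty=np.array([np.sin(yaw),-np.cos(yaw)])
T=[]
for i,l in enumerate([[.087,-.03,.08],[-.087,.045,.08]]):
    P=xf(pb,[l])[0]; t=P[:2]+.0796*ty
    manip.move_pose([t[0],t[1],.2],down(yaw)); manip.sleep(.2); c,im=grab("wrist",f"pin{1-i}")
    q=proj(c,[P,P-[0,0,.02]]); print(q.round(1),manip.current_clock(),c["e"].round(3)); T.append(tile(im,q[:1],n=28,k=7,marks=q[:1]))
cv2.imwrite("pics/v3.png",np.hstack(T))
E
```

```text
[[326.4 108.1]
 [326.4 107.9]] 6.1583 [ 0.592 -0.055  0.359]
[[323.9 105.8]
 [324.1 105.8]] 7.1917 [0.444 0.059 0.359]
```

View pics/v3.png

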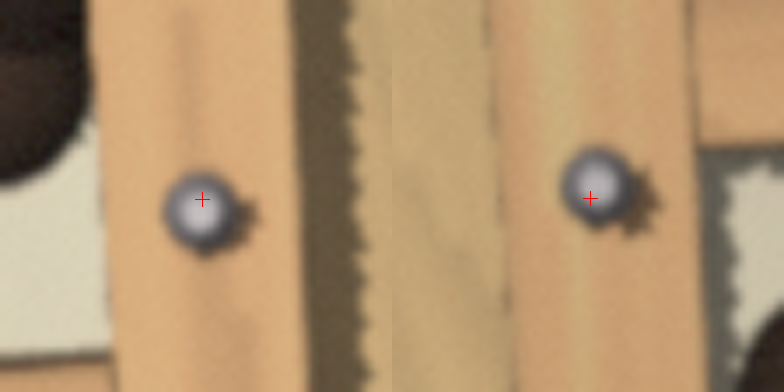

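```bash
python3 - <<'E'
from h import *
d=dict(np.load("poses.npz")); pl,pb=d["pl"],d["pb"]
W=[onplane(load("pin0")[0],(324.9,104.1),.08)[0],onplane(load("pin1")[0],(326.1,109.8),.08)[0]]
L=np.array([[-.087,.045],[.087,-.03]]); v=W[1][:2]-W[0][:2]; l=L[1]-L[0]
yaw=np.arctan2(v[1],v[0])-np.arctan2(l[1],l[0]); print("sep",np.linalg.norm(v)*1e3,"true",np.linalg.norm(l)*1e3)
c,s=np.cos(yaw),np.sin(yaw); ctr=(W[0][:2]+W[1][:2])/2-np.array([[c,-s],[s,c]])@L.mean(0)
pn=np.array([*ctr,yaw]); print("box",pb.round(4),pn.round(4),np.degrees(yaw)); d["pb"]=pn
np.savez("poses.npz",**d)
o=down(pl[2]); manip.move_pose([pl[0],pl[1],.14],o); manip.servo_line([pl[0],pl[1],.022],vel=.1)
print("F",manip.current_force()); effector.close(40); print("gap",manip.current_finger_gap(),manip.current_force(),manip.current_clock())
manip.servo_line([pl[0],pl[1],.16],vel=.12); print("F",manip.current_force(),manip.current_tool_pos(),R.from_quat(manip.current_tcp_rot()).as_matrix()[:,0]); manip.sleep(.2)
c,im=grab("wrist","hand"); zt=manip.current_tool_pos()[2]-.007
pf=fitrect(c,im,np.array(pl),.1,.075,zt,w=.01,sides=(0,1,2)); print(pf-pl, manip.current_clock())
q=proj(c,xf(pl,[[-.087,.045,zt],[.087,-.03,zt],[.055,0,zt],[.1,.075,zt],[-.1,.075,zt]]))
for u in q: cv2.drawMarker(im,tuple(int(a) for a in u.round()),(0,0,255),cv2.MARKER_CROSS,12,1)
cv2.imwrite("pics/v4.png",im)
E
```

```text
sep 189.39390539996757 true 189.47559209565753
box [ 0.5151 -0.0061 -0.2528] [ 0.5152 -0.0062 -0.2688] -15.403931269788547
F [-0.11162873  0.20219072  0.45425888]
gap 0.023763260820650844 [-0.37492142  0.80407053 -0.38062076] 10.9583
F [ 0.55007609  0.48417616 -6.3128398 ] [0.48207429 0.33943209 0.15897167] [ 0.96071132  0.27754373 -0.00180081]
fit [0.4824 0.3396 0.2814] deg 16.12 side med mm [(36, np.float64(0.53), np.float64(0.94)), (39, np.float64(0.47), np.float64(0.62)), (40, np.float64(-0.0), np.float64(0.08))]
[-0.00025665 -0.00032051  0.00017177] 12.5083
```

View pics/v4.png

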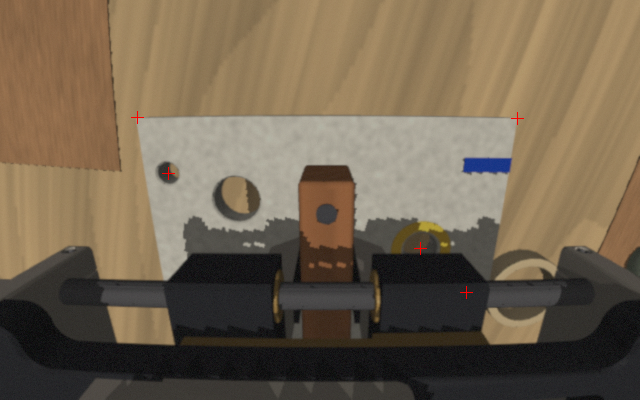

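Lid in hand: the crosses match its corners and hole (168,173), it is level, and it is offset under 0.5 mm from the TCP. Now over to the box.

```bash
python3 - <<'E'
from h import *
pb=np.load("poses.npz")["pb"]; o=down(pb[2])
off=xf([0,0,pb[2]],[[-.0003,-.0001,0]])[0][:2]   # TCP relative to lid centre
tx=pb[:2]+off
yawnow=lambda:np.arctan2(*R.from_quat(manip.current_tcp_rot()).as_matrix()[[1,0],0])
manip.move_pose([*tx,.17],o); manip.sleep(.2); F0=manip.current_force(); print(F0.round(2),manip.current_clock())
cmd=np.array([*tx,.11]); manip.servo_line(cmd,vel=.12)
for k in range(2):
    manip.sleep(.15); e=np.array([*tx,.106])-manip.current_tool_pos(); print("err",(e*1e3).round(2),np.degrees(pb[2]-yawnow()).round(3)); cmd=cmd+e; manip.servo_line(cmd,vel=.03)
z=cmd[2]
while z>cmd[2]-.032:
    z-=.002; manip.servo_line([cmd[0],cmd[1],z],vel=.03); f=manip.current_force()-F0; p=manip.current_tool_pos()
    print(round(z,4),(p-[*tx,0]).round(4),f.round(1))
    if f[2]>8 or np.hypot(f[0],f[1])>12: break
print(manip.current_clock(),manip.current_wrist_torque().round(2))
E
```

```text
[ 0.26 -0.23 -4.99] 14.0167
err [-1.05 -0.03 -5.05] 0.002
err [0.98 0.03 1.  ] -0.002
0.1039 [-0.0003  0.      0.1037] [-0.7  0.9 -0.7]
0.1019 [-0.0003 -0.      0.1017] [-0.8 -0.  -0.6]
0.0999 [-0.0002 -0.      0.0998] [ 1.   0.4 -0.5]
0.0979 [-0.0002  0.      0.0978] [-0.2  0.2  0.3]
0.0959 [-0.0002  0.      0.0958] [-0.3 -0.4 -0.1]
0.0939 [-0.0002 -0.      0.0938] [ 0.5  0.5 -0.2]
0.0919 [-0.0002 -0.      0.0918] [-0.9  0.5 -0.9]
0.0899 [-0.0002 -0.      0.0898] [-1.1  0.2 -0.3]
0.0879 [-0.0002  0.      0.0878] [-0.4 -0.6 -0.5]
0.0859 [-0.0003  0.      0.0858] [-0.2  0.4 -0.1]
0.0839 [-0.0002 -0.      0.0838] [-1.1  0.5 -1.3]
0.0819 [0.     0.     0.0819] [-0.6 -0.3  0.5]
0.0799 [0.     0.     0.0819] [-6.8 -0.3 19. ]
18.7917 [-0.17  1.55  0.01]
```

Contact came exactly at the flush height, with a smooth descent. I'll release and look at the lid and the gauge.

```bash
python3 - <<'E'
from h import *
pb=np.load("poses.npz")["pb"]
p=manip.current_tool_pos(); q=np.array([p[0],p[1],p[2]]); manip.servo_line(q-[0,0,.0005],vel=.02); effector.open_jaws()
manip.servo_line([p[0],p[1],.18],vel=.15)
manip.move_pose([pb[0],pb[1],.28],down(pb[2]-.08)); manip.sleep(.2)
c,im=grab("wrist","closed"); print(manip.current_clock(),manip.current_force().round(2))
fitrect(c,im,pb.copy(),.1,.075,.075,w=.008)
hsv=cv2.cvtColor(im,cv2.COLOR_BGR2HSV); m=cv2.inRange(hsv,(22,120,50),(34,255,255)); P=proj(c,xf(pb,[[.055,0,.075],[-.087,.045,.08],[.087,-.03,.08]]))
k=np.zeros_like(m); cv2.circle(k,tuple(int(a) for a in P[0]),24,255,-1); m&=k
e=cv2.fitEllipse(cv2.convexHull(cv2.findNonZero(m))); print("ring",e,onplane(c,e[0],.075).round(4),"pred",xf(pb,[[.055,0,.075]]).round(4))
manip.move_pose([.49,-.27,.27],down(0)); manip.sleep(.2); c,g=grab("wrist","gauge1"); print(manip.current_clock())
for u in P: cv2.drawMarker(im,tuple(int(a) for a in u.round()),(0,0,255),cv2.MARKER_CROSS,8,1)
cv2.imwrite("pics/v5.png",np.vstack([im[60:300],g[20:380]]))
E
```

```text
21.75 [-0.25 -0.08 -0.46]
fit [ 0.5156 -0.0064 -0.269 ] deg -15.41 side med mm [(40, np.float64(0.18), np.float64(0.32)), (40, np.float64(0.24), np.float64(0.38)), (40, np.float64(0.12), np.float64(0.27)), (38, np.float64(0.13), np.float64(0.5))]
ring ((374.56219482421875, 171.4678192138672), (27.245290756225586, 29.17882537841797), 64.3818130493164) [[ 0.569  -0.0205  0.075 ]] pred [[ 0.5683 -0.0208  0.075 ]]
23.0333
```

View pics/v5.png

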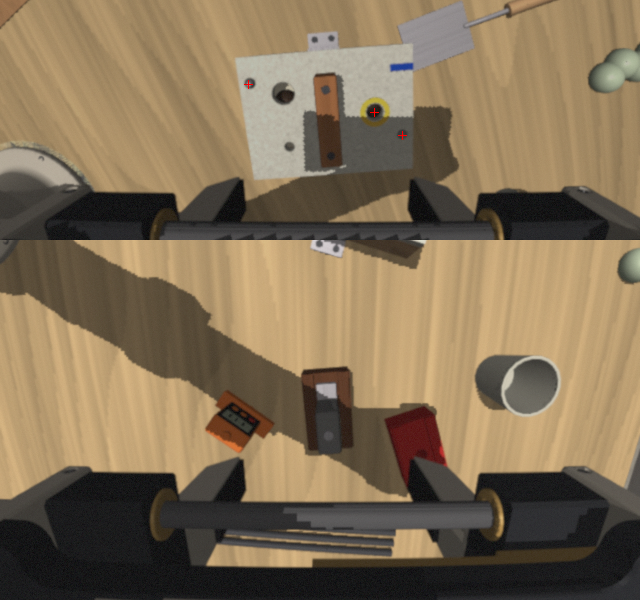

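Lid is flush: the dowel tops show on the crosses, (249,84) and (403,134), marks are together, and the lid fit is within 0.5 mm. The gauge is near (328,205) in the full frame, with orange (240,420 crop) close by on −x. So I'll grip across the 46 mm (y), viewing the gauge from straight above first.

```bash
python3 - <<'E'
from h import *
c,_=load("gauge1"); g=onplane(c,(328,205),.131)[0]; print(g)
for yaw in (np.pi/2,-np.pi/2):
    for t in ([.49,-.28,.09],[.568,-.021,.12]):
        q=manip.solve_ik(t,down(yaw)); print(yaw,None if q is None else np.round(q,2))
yaw=np.pi/2
manip.move_pose([g[0]+.0796,g[1],.26],down(yaw)); manip.sleep(.2); c,im=grab("wrist","gauge2"); print(manip.current_clock())
q=proj(c,[[g[0],g[1],.137],[g[0],g[1],.045]]); print(q.round(1))
x0,y0=np.round(q[0]).astype(int)-[75,65]; y0=max(y0,0)
t=cv2.resize(im[y0:y0+130,x0:x0+150],None,fx=4,fy=4,interpolation=cv2.INTER_CUBIC); print(x0,y0)
t=cv2.convertScaleAbs(t,alpha=2.0)
cv2.imwrite("pics/v6.png",t)
E
```

```text
[ 0.49299492 -0.28369688  0.131     ]
1.5707963267948966 [ 0.45  0.49  0.03  1.89 -0.02  0.77  2.06]
1.5707963267948966 [ 0.05  0.45 -0.08  1.86  0.04  0.83  1.52]
-1.5707963267948966 [ 0.09  0.53  0.49  1.9  -0.35  0.79 -0.8 ]
-1.5707963267948966 [-0.32  0.48  0.39  1.87 -0.24  0.84 -1.38]
24.6
[[326.1 105.8]
 [326.2 105.7]]
251 41
```

View pics/v6.png

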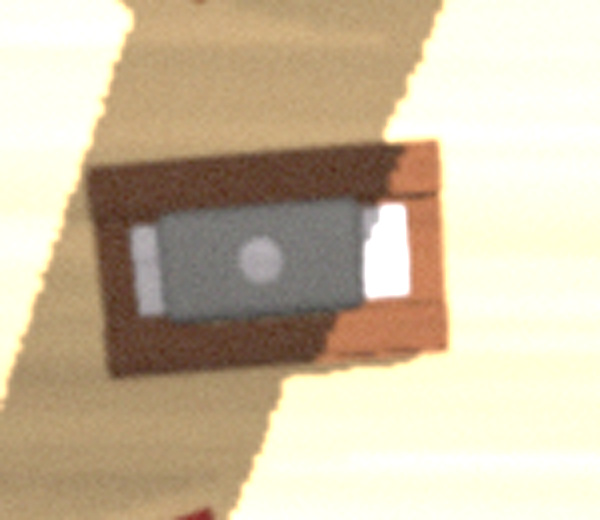

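Seen from straight above: the cap disc is at crop (260,260), which is (316,106) in the full frame. The stand corners are at crop (88,170), (437,142), (447,348) and (112,376). The gauge sits straight in its stand, so I'll grip and lift it.

```bash
python3 - <<'E'
from h import *
c,_=load("gauge2"); f=lambda a:np.array(a)/4-.375+[251,41]
g=onplane(c,f([(260,260)]),.137)[0]
S=onplane(c,f([(88,170),(437,142),(447,348),(112,376)]),.045); K=onplane(c,f([(160,212),(360,199),(368,304),(172,321)]),.131)
for Q in (S,K):
    v=(Q[1]-Q[0])+(Q[2]-Q[3]); print("ctr",Q.mean(0).round(4),"yaw",np.degrees(np.arctan2(-v[0],v[1])).round(2),np.linalg.norm(Q[1]-Q[0]),np.linalg.norm(Q[3]-Q[0]))
v=S[1]-S[0]+S[2]-S[3]; gy=np.arctan2(-v[0],v[1]); print("cap",g.round(4))
o=down(np.pi/2+gy); manip.move_pose([g[0],g[1],.20],o)
cmd=np.array([g[0],g[1],.15]); manip.servo_line(cmd,vel=.1); manip.sleep(.1)
e=cmd-manip.current_tool_pos(); print("err",e.round(4)); cmd[:2]+=e[:2]; cmd[2]=.082; F=manip.current_force()
manip.servo_line(cmd,vel=.1); print(manip.current_tool_pos(),(manip.current_force()-F).round(2))
effector.close(40); p=manip.current_tool_pos(); print("gap",manip.current_finger_gap(),p,(manip.current_force()-F).round(2))
np.savez("grip.npz",zg=p[2],gy=gy)
manip.servo_line([cmd[0],cmd[1],.2],vel=.12); manip.sleep(.2); print("lift",(manip.current_force()-F).round(2),manip.current_finger_gap(),manip.current_clock())
E
```

```text
ctr [ 0.493  -0.2928  0.045 ] yaw 4.51 0.09891292264092286 0.057955120004407674
ctr [ 0.4927 -0.2919  0.131 ] yaw 4.17 0.043977259635562 0.023528858825212863
cap [ 0.4929 -0.2928  0.137 ]
err [-0.0008  0.0004 -0.0009]
[ 0.49250974 -0.2927063   0.08243764] [ 0.45 -0.66  0.48]
gap 0.04558690733428996 [ 0.4921145  -0.29255898  0.08204458] [-0.   -0.7   1.12]
lift [ 0.75 -0.25 -1.24] 0.04597490450602726 28.7833
```

```bash
python3 - <<'E'
from h import *
pb=np.load("poses.npz")["pb"]; zg=float(np.load("grip.npz")["zg"])
port=np.array([.5686,-.0207]); t=port-.0006*np.array([np.cos(pb[2]),np.sin(pb[2])])
manip.move_pose([*t,.2],down(np.pi/2+pb[2])); manip.sleep(.3)
p=manip.current_tool_pos(); print(p,t,manip.current_finger_gap(),manip.current_clock())
cmd=np.array([*t,.2])+np.array([*(t-p[:2]),0])
cmd[2]=zg+.030+.035; manip.servo_line(cmd,vel=.1); manip.sleep(.2)
c,w=grab("wrist","fin_w"); _,s=grab("scene","fin_s"); print(manip.current_tool_pos(),manip.current_clock())
s=cv2.resize(s[150:300,210:370],None,fx=3,fy=3,interpolation=cv2.INTER_CUBIC)
w=cv2.resize(w,(480,300)); cv2.imwrite("pics/v7.png",np.vstack([w,cv2.resize(s,(480,300))]))
E
```

```text
[ 0.56798952 -0.02179937  0.20001706] [ 0.56802155 -0.02054063] 0.04599330767264022 30.175
[ 0.56849493 -0.01930848  0.14769116] 31.1583
```

View pics/v7.png

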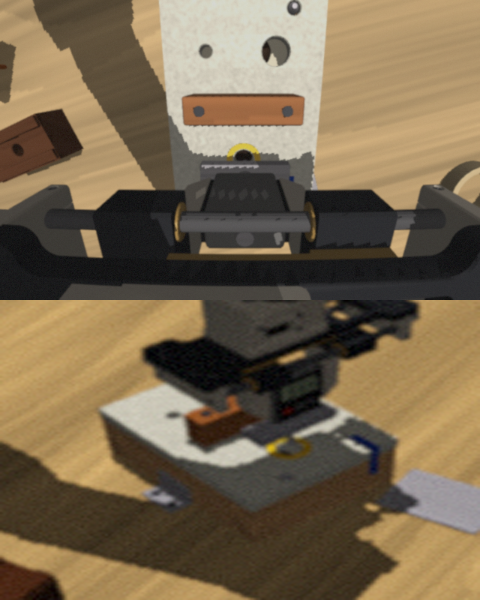

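The gauge is held upright, square to the lid, over the yellow ring, and clear of the batten. Lowering it with force control.

```bash
python3 - <<'E'
from h import *
pb=np.load("poses.npz")["pb"]; zg=float(np.load("grip.npz")["zg"])
t=np.array([.5680,-.02054]); F0=np.mean([(manip.sleep(.03),manip.current_force())[1] for _ in range(8)],0); print("F0",F0.round(2))
z=.122; cmd=np.array([*t,z]); manip.servo_line(cmd,vel=.06); manip.sleep(.15); e=t-manip.current_tool_pos()[:2]; print("e",e); cmd[:2]+=e
fz=lambda:np.mean([(manip.sleep(.02),manip.current_force()-F0)[1] for _ in range(6)],0)
while z>zg+.018:
    d=.001 if z>zg+.0325 else .0003
    z-=d; cmd[2]=z; manip.servo_line(cmd,vel=.02); f=fz(); print(round(z,4),manip.current_tool_pos().round(4),f.round(1))
    if f[2]>7.5: break
manip.sleep(.7); print("final",fz().round(2),manip.current_wrist_torque().round(2),manip.current_tool_pos(),zg+.030,manip.current_finger_gap(),manip.current_clock())
E
```

```text
F0 [-0.15 -0.2  -2.64]
e [-3.46335432e-04 -3.86126244e-05]
0.121 [ 0.5677 -0.0206  0.1211] [ 0. -0. -0.]
0.12 [ 0.5676 -0.0206  0.1199] [ 0.2 -0.1 -0.2]
0.119 [ 0.5677 -0.0206  0.119 ] [ 0.5  0.6 -0.1]
0.118 [ 0.5676 -0.0206  0.118 ] [0.6 0.3 0.1]
0.117 [ 0.5677 -0.0206  0.117 ] [0.2 0.1 0.2]
0.116 [ 0.5677 -0.0206  0.116 ] [ 0.6 -0.1  0.9]
0.115 [ 0.5677 -0.0205  0.115 ] [0.5 0.3 1.3]
0.114 [ 0.5677 -0.0206  0.114 ] [ 0.4 -0.1  0.7]
0.1137 [ 0.5676 -0.0206  0.1137] [0.5 0.2 1.5]
0.1134 [ 0.5677 -0.0206  0.1134] [0.5 0.2 1.1]
0.1131 [ 0.5677 -0.0206  0.1131] [ 0.5 -0.1  1.1]
0.1128 [ 0.5677 -0.0206  0.1128] [0.6 0.1 1.3]
0.1125 [ 0.5677 -0.0205  0.1125] [0.6 0.2 0.5]
0.1122 [ 0.5677 -0.0206  0.1122] [ 0.3 -0.   1.2]
0.1119 [ 0.5677 -0.0206  0.1121] [-0.1  0.   2.6]
0.1116 [ 0.5677 -0.0206  0.112 ] [-2.1 -0.1  8.5]
final [-2.17 -0.01  7.97] [ 0.04  0.51 -0.01] [ 0.56774056 -0.02058273  0.11203697] 0.11204457800889714 0.045684815659288946 38.5417
```

Spring contact started about 5 mm above the foot contact, the foot met the lid at the predicted height, and the push is 8 N. One last look before handing in.

```bash
python3 - <<'E'
from h import *
c,w=grab("wrist","end_w"); _,s=grab("scene","end_s"); s=cv2.resize(s[150:300,210:370],(640,400),interpolation=cv2.INTER_CUBIC)
cv2.imwrite("pics/v8.png",np.hstack([cv2.resize(w[100:330,120:520],(400,400)),s[:,120:520]]))
fitrect(c,w,np.load("poses.npz")["pb"].copy(),.1,.075,.075,w=.008,sides=(1,2,3))
E
```

```text
Traceback (most recent call last):
  File "h.py", line 44, in fitrect
    p=least_squares(res,p,loss="cauchy",f_scale=.5).x; w=max(w*.6,.004)
      ~~~~~~~~~~~~~^^^^^^^^^^^^^^^^^^^^^^^^^^^^^^^^
  File "h.py", line 42, in res
    cc,ss=np.cos(q[2]),np.sin(q[2]); x=cc*(P[:,0]-q[0])+ss*(P[:,1]-q[1]); y=-ss*(P[:,0]-q[0])+cc*(P[:,1]-q[1])
                                           ~^^^^^
IndexError: too many indices for array: array is 1-dimensional, but 2 were indexed
```

View pics/v8.png

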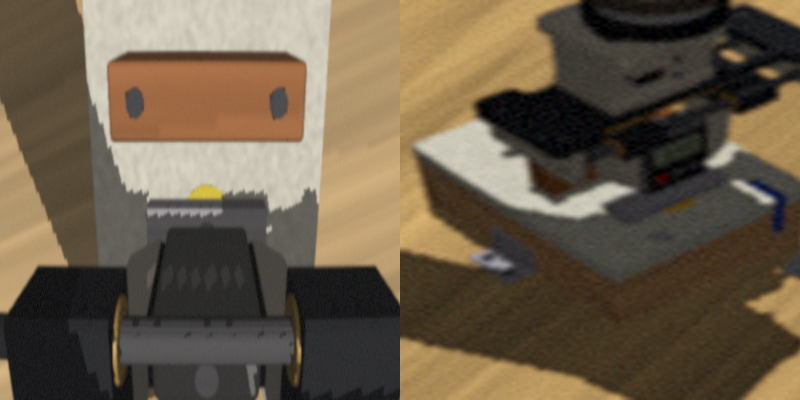

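The foot lies flat over the ring, with yellow showing evenly on both sides: (205,190) in the left panel and (680,205) in the right. The lid is flush. Handing in.

```bash
python3 - <<'E'
from h import *
print(manip.current_force(),manip.current_clock()); manip.hand_in()
E
```

```text
[-3.03160479  0.50072422  5.11244197] 38.6417
the job is handed in; nothing more can be done
```

The mould box is closed and the gauge is held upright over the yellow-ringed hole, pressing lightly on the lid. I handed the job in at 38.6 s; no verdict is reported.

- **Lid:** It went down over both dowels with almost no force until it met the box at the expected height. My descent then overshot to a 19 N push before I let go. A picture afterwards showed both dowel tops in their holes, the blue marks together and the edges within about 0.5 mm of the expected position.
- **Gauge:** I gripped it across the 46 mm and lifted it out of the stand. The plunger spring was felt about 5 mm before the foot touched, and the foot touched at the predicted height.
- **Push:** It held at about 8 N after settling. The last raw reading of 5.1 N agrees once the 2.6 N of held weight is added back. A small sideways force of 2 to 3 N remained, with about 0.5 N m at the wrist.
- **Checks that failed or were missing:** The last automatic re-fit of the lid outline crashed because too little of the edge was in view, so the final state was checked by eye only. The plunger depth itself could not be read, only inferred from force and height.
- **Bystanders:** I did not touch the tape, cup, spatula or the look-alikes.

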